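Let off the ratchet clamp and rack the sign blank

ROBOT

A 6-joint arm with a two-finger parallel gripper is mounted at the origin on the work surface. World frame = base frame: x ahead of the robot, y to its left, z up, the work surface at z = 0. Lengths are in m, angles in degrees, forces in N, time in s.
With the tool pointing down it reaches from about 0.25 to 0.725 m from the base axis. Payload 9.7 kg.
Tool frame: the origin (TCP) lies between the finger pads; the fingertips stand 17 mm ahead of it and the grasp point (between the pads) lies 2 mm behind it; z points along the fingers, y is the direction in which the jaws open and shut (so a half turn about z gives the same grasp; the last joint's range is limited). The gripper opens to 85 mm and grips with 20 to 120 N. Pads are 22 mm wide; open, the fingers measure 114 mm over their backs; the gripper's body (76 mm by 85 mm) begins 54 mm behind the grasp point. The pads swing forward as they close: fully open they stand 13 mm farther back than shut.
Start: joints at [-64.343, 4.979, 10.078, 95.1, 0, 90], TCP at [0.238, -0.496, 0.248] pointing down, gripper open.
Joint ranges: [-179.16, 179.16], [-48.56, 103.87], [-65.8, 70.77], [-126.05, 130.52], [-82.76, 87.17], [-180, 180]. Speed limits (degrees/s): [127.2, 127.2, 147.25, 180, 180, 180].

INTERFACE

Orientations are given as [roll, pitch, yaw] about the fixed x, y, z axes, in that order (R = Rz(yaw) Ry(pitch) Rx(roll)).
In Python, from workcell import monitor, cams, order gives the robot as it stands. The module is installed in compiled form; this text tells all that it offers.
- The arm moves only by the shell command python3 -m handwheel 'ROWS' [OPENING] [FORCE]. ROWS is JSON, a list of rows, each a list of 6 numbers: the shift along the tool's x, y, z in m, then the turn, a rotation vector about the tool's x, y, z in degrees. In form: [[tx, ty, tz, wx, wy, wz], ...]. A call has exactly 8 rows; each row shifts and turns the commanded pose from where the row before left it, along the tool's axes as they then stand; what a row does not reach is not made up. A row lasts 1/12 s, in which the tool goes at most 41.7 mm and 7.16 degrees, less where a joint would pass 70% of its speed; a pose out of reach is approached as far as the arm can. A call is refused whole if a number of a shift passes 0.0417 or a number of a turn 7.16, either way. A call with a gripper value outside its range is refused whole. OPENING is the opening, from -1 (shut) to 1 (fully open), set as the call begins (- or left out, the last holds). The fingers move at their own pace and stop on an object; FORCE is the grip in N (left out, the last holds). Time passes only in rows, so rows that do not move let the fingers close, or fill a call up. It gives the time, the measured TCP pose, the force and the opening at its end, in the units of the state.
- monitor.get_obs(): the state, without advancing time (a new reading comes with each control period).
- cams.camera(name): name is "scene" or "side" or "wrist"; returns a dict with "img" (420x560x3 uint8, red, green, blue), "depth" (420x560 float32, m along the optical axis (not along the pixel's ray), 0 where there is no reading), "fx", "fy", "cx", "cy" (pixels), "rvec" (rotation vector, rad) and "tvec" (3), from world to camera coordinates, as OpenCV has them; the wrist camera has in their place "tool_from_camera" (4x4, takes a point from camera to tool coordinates, whose origin is the TCP and whose axes are the flange's). Camera axes: x right, y down, z forward; pixel columns grow to the right and rows downward; lengths in m; the calibration is good to about 2 mm. A picture is of the moment at which its call begins: read the wrist's pose just before it.
- order.job_done(): hands the job in, once; it reports no verdict.
The state is a dict: "time": time; "q": joint angles; "qd": joint speeds; "joint_efforts": joint torques, N m; "ee_pos": TCP position; "tcp_rot": TCP orientation; "wrist_force": force on the tool from outside, world axes, zero at the start; "torque": the same for the moment, N m; "opening": finger opening in m.
Only numpy, scipy, OpenCV 4.12 (cv2) and the standard library are available. Lean on these libraries where they do the work, as an engineer would, in place of code of your own. Each camera call takes 0.05 s, during which the arm holds its last target. There are 200 camera calls.

TASK

Let off the sprung panel clamp: push the pawl's upright tail sideways from its outer side, towards the wheel's side of the clamp, until the pawl comes off the ratchet wheel, and hold it there until the jaw has run all the way back, never pressing harder than about 12 N. Then lift the loosened sign blank out and stand it upright in the empty slot of the wooden drying rack, leaving everything else where it is.

Things in the scene. Friction and masses are not known exactly. Their poses are not given: they have to be found in the camera images.
- clamp: Grey panel clamp fixed on the table. Base plate 120 mm wide (y) and 12 thick, x -196 to +66 mm. Origin on the table under the wheel's axis, z up. At x = -151 mm the face of a fence 62 mm high, then the upright sign blank, then the sliding jaw 60 mm high. Steel ratchet wheel, 80 mm across, lying flat, top at 38 mm. Robot forces on the clamp and all its parts must stay under 16 N.
- wheel_axis (a point): Axis of the ratchet wheel at its top (38 mm up), axes as the clamp's. 12 saw teeth 10 mm deep. When the pawl is off, the wheel turns clockwise seen from above by a spring and a pinion draws the jaw back towards the wheel, in about 2 to 4 s. If the pawl is let go early it catches the next tooth (7 mm of jaw travel each); push again.
- pawl_pivot (a point): Middle setting of the upright pivot of the pawl, a dark steel lever lying flat, axes as the clamp's. Its tip points to -x into the teeth; its arm runs 55 mm to +x to the tail. A spring holds the tip in. The pivot's carrier can be adjusted, its setting today is unknown; it shifts the tail's rest, release and stop alike. Pushing the tail to the clamp's -y takes the tip off the teeth.
- tail_home (a point): Fixed point, axes as the clamp's: middle of where the resting tail's axis may be (up to 12 mm either way along y: find it by touch). Tail: round upright post 12 mm thick, 24 to 82 mm above the table, free below and on its +y side. Push from +y: after 12 to 15 mm, at 3 to 11 N, the teeth are free and the jaw starts; then about 5 N hold it; a hard stop comes 18 to 19 mm from rest.
- jaw (a joint): Travel of the clamp's jaw in m: about 0 when clamped, grows as the jaw runs back along the clamp's +x, 0.024 when fully back.
- panel: The sign blank in the clamp: a plain plywood board 16 mm thick (its x), 100 mm wide (its y), 100 mm high. Origin: centre of its lower edge face, z up. It stands on the clamp's base plate, 12 mm above the table, its x along the clamp's x. Held by about 8 N while clamped; stands by itself when the jaw is back.
- rack: Wooden drying rack fixed on the table, 210 mm (x) by 120 mm (y), base 8 mm thick. Three slots 65 mm apart along x, each between two upright boards 90 mm long (tops 48 mm above the table), 24 mm clear. Origin: under its middle, z up. Two slots hold other boards; the slot at its +x end is empty.
- slot (a point): Centre of the floor of the rack's empty slot, 8 mm above the table. Axes are the rack's: the slot is 24 mm wide along x and 90 mm long along y. The blank stands in it with its x along this x (either way round).
- blank0: Another sign board (white, 18 x 100 x 70 mm high) standing in the rack's slot farthest from the empty one. Origin: centre of its underside. Leave it.
- blank1: Another sign board (plywood, 18 x 100 x 70 mm high) standing in the rack's middle slot, 65 mm from the empty one. Origin: centre of its underside. Leave it.
- jar: Closed glass jar, 56 mm across, 75 mm high, origin under it. Leave it.
- tin: Metal paint tin, 64 mm across, 80 mm high, origin under it. Leave it.
- squeeze_bottle: Black bottle, 44 mm across, 120 mm high, origin under it. Leave it.
- tape_roll: Roll of paper tape lying flat, 90 mm across, 24 mm high, origin under its middle. Leave it.
- mixing_cup: White plastic cup, 70 mm across, 70 mm high, origin under it. Leave it.
- brush: Paint brush lying on the table. Leave it.
Things that resemble listed ones, but are neither listed nor needed, are in the scene too. What is shaped like the panel but red is not meant.

How it is judged (in metres and radians):
On the way, in this order (a step that is already met when the one before it is completed fails the run):
1. the pawl is held off until the jaw has run back at least 20 mm (value of joint jaw above 0.02 m), for 0.2 s.
2. the blank is lifted clear of the clamp (height (world z) of panel above 0.05 m), for 0.1 s.
At the end, for the whole second after the job is handed in: The jaw is at least 20 mm back; the blank stands released and at rest on the floor of the rack's empty slot, within 8 mm across and 20 mm along it, upright within 0.12 rad and in line with the slot within 0.2 rad (value of joint jaw above 0.02 m and x of panel in the frame of slot between -0.008 and 0.008 m and y of panel in the frame of slot between -0.02 and 0.02 m and z of panel in the frame of slot below 0.004 m and angle between panel's own z axis and vertical below 0.12 rad and angle between the x axis of panel and the x axis of slot, either way round below 0.2 rad and linear speed of panel below 0.02 m/s); the robot touches nothing.
It fails at once if the robot presses on the clamp or its pawl with more than 16 N (contact force between any of the fingers, the arm and clamp above 16 N).
It fails at once if the blank is dragged out while still clamped (value of joint jaw below 0.008 m and distance of panel from where it was at the start of the episode above 0.012 m).
It fails at once if the other boards, or things standing about, are moved more than 25 mm (distance of any of blank0, blank1, jar, tin, squeeze_bottle, tape_roll, mixing_cup, brush from where it was at the start of the episode above 0.025 m).
It also fails if it takes over 72 s, if anything falls off the work surface, if the arm or the gripper's body presses on something with over 40 N, if the wrist force passes 120 N, or if a joint passes its speed limit or range.

## Working session

There is one attempt and no reset: what is moved stays moved. The work goes in short steps, Python scripts to look and compute and a shell command to move; the robot and the scene stay as the last step left them, time stands still between calls to the robot, and variables do not carry over. Pictures are saved under pics/ and viewed, about 8 in all and at most 12, crops included, and the job is handed in when it is done.

```bash
mkdir -p pics; cat > h.py <<'E'
import numpy as np,cv2
from workcell import monitor,cams,order
from scipy.spatial.transform import Rotation as Ro
def load(n):
    z=np.load(n+'.npz');return {k:z[k] for k in z}
def grab(n,f):
    s=monitor.get_obs();c=cams.camera(n)
    if n=='wrist':
        T=np.eye(4);T[:3,:3]=Ro.from_euler('xyz',s['tcp_rot'],degrees=True).as_matrix();T[:3,3]=s['ee_pos'];W=T@c['tool_from_camera']
    else:
        R=Ro.from_rotvec(np.ravel(c['rvec'])).as_matrix();W=np.eye(4);W[:3,:3]=R.T;W[:3,3]=-R.T@np.ravel(c['tvec'])
    d=dict(img=c['img'],depth=c['depth'],K=np.array([c['fx'],c['fy'],c['cx'],c['cy']]),W=W)
    np.savez(f,**d);cv2.imwrite('pics/'+f+'.png',c['img'][:,:,::-1]);return d
def pts(d):
    fx,fy,cx,cy=d['K'];v,u=np.mgrid[:420,:560];z=d['depth']
    P=np.stack([(u-cx)/fx*z,(v-cy)/fy*z,z],-1);P=P@d['W'][:3,:3].T+d['W'][:3,3];P[z==0]=np.nan;return P
def ray(d,u,v,h):
    fx,fy,cx,cy=d['K'];r=d['W'][:3,:3]@np.array([(u-cx)/fx,(v-cy)/fy,1]);o=d['W'][:3,3];return o+r*(h-o[2])/r[2]
E
python3 -c "
from h import *
print(monitor.get_obs())
for n in('scene','side'):
  d=grab(n,n+'0');print(n,d['W'],d['K'])
a=[cv2.imread('pics/%s0.png'%n) for n in('scene','side')]
"
```

```text
{'time': 0.0, 'q': array([-6.43416991e+01,  5.01075705e+00,  1.00322939e+01,  9.51002141e+01,
        7.12892228e-04,  9.00005506e+01]), 'qd': array([-0.01318711,  0.13892489,  0.01512454,  0.04116675, -0.04897742,
       -0.01075488]), 'joint_efforts': array([ 5.28429282e-04, -5.20384026e+01,  4.64804900e+01,  1.63408765e-02,
        7.58151396e-05,  1.78708154e-05]), 'ee_pos': array([ 0.23805753, -0.49556199,  0.24756701]), 'tcp_rot': array([-1.79921323e+02, -7.12135446e-04,  2.56577493e+01]), 'wrist_force': array([ 0.15072858, -0.24520434,  1.11594016]), 'torque': array([ 0.02008845, -0.01232095,  0.00898201]), 'opening': 0.08532212744904076}
scene [[-0.06654037  0.8242222  -0.56234344  1.08479228]
 [ 0.99770313  0.06212522 -0.02699872  0.02123946]
 [ 0.01268276 -0.56284831 -0.8264629   0.84338325]
 [ 0.          0.          0.          1.        ]] [417.32876046 417.32876046 279.99197838 208.33965347]
side [[-0.97388493 -0.12959458  0.18642261  0.34078379]
 [-0.2259794   0.47393345 -0.85107015  0.88140993]
 [ 0.02194217 -0.87097206 -0.49084235  0.59594556]
 [ 0.          0.          0.          1.        ]] [404.49702378 404.49702378 275.46197868 215.63841474]
```

View pics/scene0.png

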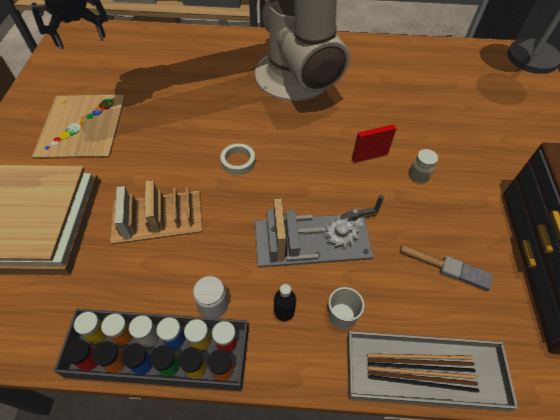

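View pics/side0.png

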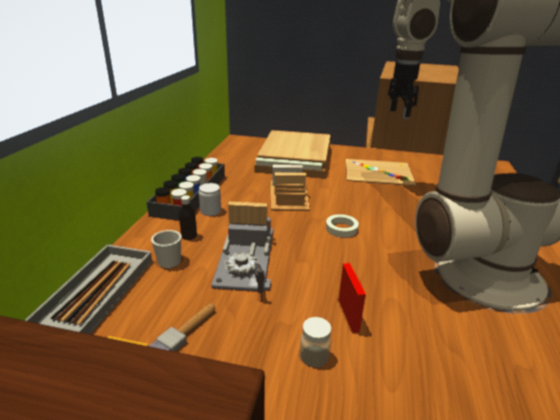

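```bash
python3 - <<'E'
from h import *
S=load('scene0');P=pts(S);D=load('side0');Q=pts(D)
print('table z',np.nanmedian(P[270:300,150:190,2]),np.nanmedian(Q[210:230,330:340,2]))
hsv=cv2.cvtColor(S['img'],cv2.COLOR_RGB2HSV)
print('plate hsv',hsv[255,330],'table',hsv[280,150],'rackbase',hsv[222,175],'panel',hsv[230,281])
# clamp plate: low saturation in image region
def rect(mask,h):
    mask=cv2.morphologyEx(mask.astype(np.uint8),cv2.MORPH_OPEN,np.ones((3,3)))
    n,l,s,c=cv2.connectedComponentsWithStats(mask);k=1+s[1:,4].argmax()
    v,u=np.where(l==k);X=np.array([ray(S,a,b,h)[:2] for a,b in zip(u,v)]);r=cv2.minAreaRect((X*1000).astype(np.float32));return r,cv2.boxPoints(r),s[k]
m=np.zeros((420,560),bool);m[200:275,240:385]=1
for nm,(lo,hi) in {'plate':(.006,.018)}.items():
  print(nm,*rect(m&(P[...,2]>lo)&(P[...,2]<hi)&(hsv[...,1]<90),.012))
m=np.zeros((420,560),bool);m[180:250,95:215]=1
print('rack',*rect(m&(P[...,2]>.004)&(P[...,2]<.014),.008))
for nm,(u0,u1,v0,v1,lo,hi) in {'racktops':(95,215,170,250,.042,.052),'blanktops':(95,215,170,250,.070,.085),'panel':(260,300,190,270,.104,.118),'tail':(355,395,185,225,.07,.09)}.items():
  m=np.zeros((420,560),np.uint8);m[v0:v1,u0:u1]=1
  m=m&(P[...,2]>lo)&(P[...,2]<hi)
  n,l,s,c=cv2.connectedComponentsWithStats(m.astype(np.uint8))
  for k in range(1,n):
    if s[k,4]>8:
      X=P[l==k];r=cv2.minAreaRect((X[:,:2]*1000).astype(np.float32));print(nm,s[k],'rect',np.round(r[0]),np.round(r[1]),round(r[2],1),'zmax',X[:,2].max())
im=cv2.resize(S['img'][170:280,90:400,::-1],None,fx=2.58,fy=2.58,interpolation=cv2.INTER_CUBIC);cv2.imwrite('pics/crop1.png',im)
E
```

```text
table z -0.0006376184519716332 0.010625999524599195
plate hsv [ 15  14 109] table [ 14 179 121] rackbase [ 16 140 104] panel [ 18 124 177]
plate ((597.8656005859375, 96.53641510009766), (112.4568862915039, 213.7865753173828), 9.198931694030762) [[ 5.2527203e+02  1.9306613e+02]
 [ 5.5944855e+02 -1.7970974e+01]
 [ 6.7045917e+02  6.6986084e-03]
 [ 6.3628265e+02  2.1104381e+02]] [ 278  216   95   49 1820]
rack ((559.775634765625, -299.3900451660156), (121.15442657470703, 209.2410430908203), 13.383127212524414) [[ 476.6278  -211.63188]
 [ 525.0591  -415.1908 ]
 [ 642.92346 -387.1482 ]
 [ 594.4922  -183.5893 ]] [ 110  191   92   53 1907]
racktops [185 187   5  32  92] rect [ 541. -222.] [87.  6.] 13.8 zmax 0.051756015967333924
racktops [172 188   4  33  93] rect [ 546. -252.] [94.  6.] 14.0 zmax 0.051313233985136875
racktops [155 190   6  32 105] rect [ 553. -288.] [93. 10.] 13.7 zmax 0.051502709884551856
racktops [118 193  15  39 178] rect [ 577. -350.] [102.  23.] 3.7 zmax 0.051732297281467
racktops [144 196   3  29  39] rect [ 569. -315.] [77.  4.] 16.7 zmax 0.05083956862939143
racktops [148 211   9  15  37] rect [ 589. -286.] [15. 39.] 77.7 zmax 0.05170837703738518
blanktops [145 180   9  39 333] rect [ 556. -300.] [104.  18.] 13.8 zmax 0.0809287043210053
blanktops [114 186  11  39 346] rect [ 578. -362.] [102.  19.] 13.1 zmax 0.08105896926610046
panel [274 199  11  42 326] rect [611.  -4.] [101.  16.] 8.9 zmax 0.11409962832269482
tail [377 195   6   7  31] rect [518. 220.] [12. 10.] 0.1 zmax 0.08428489167749276
```

View pics/crop1.png

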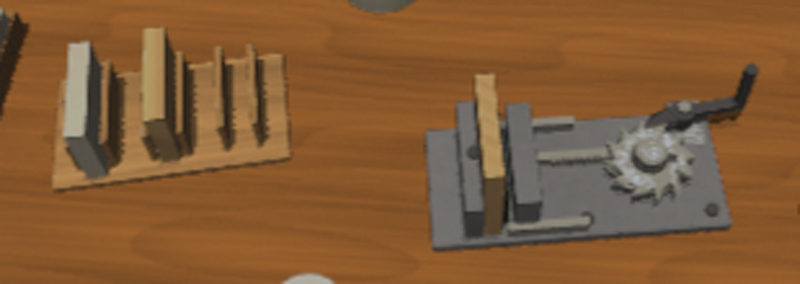

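```bash
python3 -m handwheel '[[0,0,0.0125,0,0,4.165],[0,0,0.0125,0,0,4.165],[0,0,0.0125,0,0,4.165],[0,0,0.0125,0,0,4.165],[0.0178,-0.03316,0,0,0,0],[0.0178,-0.03316,0,0,0,0],[0.0178,-0.03316,0,0,0,0],[0.0178,-0.03316,0,0,0,0]]' -1 30
for i in 1 2; do :; done
python3 -m handwheel '[[0.0178,-0.03316,0,0,0,0],[0.0178,-0.03316,0,0,0,0],[0.0178,-0.03316,0,0,0,0],[0.0178,-0.03316,0,0,0,0],[0.0178,-0.03316,0,0,0,0],[0.0178,-0.03316,0,0,0,0],[0.0178,-0.03316,0,0,0,0],[0.0178,-0.03316,0,0,0,0]]'
python3 -m handwheel '[[0.0178,-0.03316,0,0,0,0],[0.0178,-0.03316,0,0,0,0],[0.0178,-0.03316,0,0,0,0],[0.0178,-0.03316,0,0,0,0],[0.0178,-0.03316,0,0,0,0],[0.0178,-0.03316,0,0,0,0],[0.0178,-0.03316,0,0,0,0],[0.0178,-0.03316,0,0,0,0]]'
python3 - <<'E'
from h import *
s=monitor.get_obs();print(s['time'],s['ee_pos'],s['tcp_rot'],s['wrist_force'])
P=pts(load('scene0'));h=cv2.cvtColor(load('scene0')['img'],cv2.COLOR_RGB2HSV)
m=np.zeros((420,560),bool);m[120:165,345:400]=1;m&=(h[...,1]>180)&(P[...,2]>.02)&((h[...,0]<6)|(h[...,0]>174));X=P[m];print('red',np.nanmin(X,0),np.nanmax(X,0))
d=grab('wrist','w1');Pw=pts(d)
m=(Pw[...,2]>.074)&(Pw[...,2]<.095)
n,l,st,c=cv2.connectedComponentsWithStats(m.astype(np.uint8))
for k in range(1,n):
  if st[k,4]>30: X=Pw[l==k];print(st[k],X.mean(0),X.min(0),X.max(0))
E
```

```text
time: 0.77
ee_pos: [0.2876, -0.352, 0.1976]
tcp_rot: [-179.9, 0.0, 8.9]
wrist_force: [1.3, -1.0, 0.7]
opening: -0.0001
time: 1.43
ee_pos: [0.3869, -0.0675, 0.1982]
tcp_rot: [180.0, -0.0, 9.0]
wrist_force: [0.8, -0.1, 0.4]
opening: -0.0001
time: 2.1
ee_pos: [0.4967, 0.1459, 0.2007]
tcp_rot: [-176.8, 0.1, 14.8]
wrist_force: [0.2, -0.5, -0.6]
opening: 0.0
2.1 [0.4966816  0.14594958 0.20068942] [-1.76845080e+02  8.11271545e-02  1.47993031e+01] [ 0.15231473 -0.52888442 -0.61404814]
red [0.30252062 0.17249287 0.02054577] [0.3525235  0.26881994 0.10320867]
[ 486   35   64  149 2775] [0.6108574  0.00769268 0.08495123] [ 0.55890106 -0.001228    0.07400673] [0.65733684 0.01540229 0.09499867]
[195 151  17  15 202] [0.51604586 0.22311128 0.08131563] [0.50958236 0.21804462 0.07417968] [0.52143904 0.22954572 0.08367007]
[  23  238   53   49 1850] [0.37949207 0.34799731 0.07535876] [0.35364948 0.32331621 0.07400758] [0.40375693 0.37292679 0.07751727]
[164 335  26  17 225] [0.33645208 0.21424264 0.08397127] [0.33244501 0.20375159 0.07413246] [0.34118373 0.22252235 0.09488261]
```

View pics/w1.png

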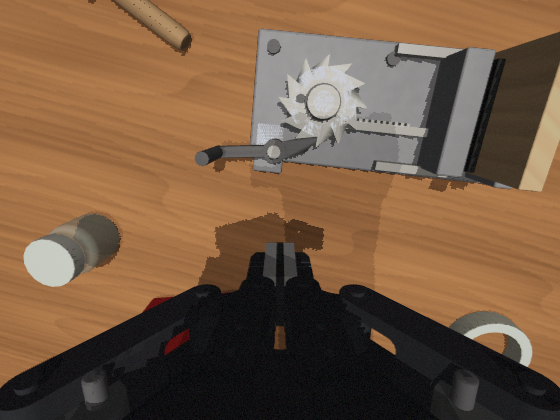

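```bash
python3 -m handwheel '[[0,0,0,0,0,0],[0,0,0,0,0,0],[0,0,0,0,0,0],[0,0,0,0,0,0],[0,0,0,0,0,0],[0,0,0,0,0,0],[0,0,0,0,0,0],[0,0,0,0,0,0]]'; python3 -c "
from workcell import monitor as m;s=m.get_obs();print(s['q'],s['ee_pos'],s['tcp_rot'])"
```

```text
time: 2.82
ee_pos: [0.4962, 0.1446, 0.2013]
tcp_rot: [-176.9, 0.0, 14.7]
wrist_force: [-0.2, -0.4, -0.8]
opening: -0.0002
[ 14.63374148  -0.29980335  -0.62673905  89.6952258    3.12122174
 179.94411911] [0.49619395 0.1446424  0.20133094] [-1.76878758e+02  1.91188505e-02  1.46895395e+01]
```

```bash
python3 -m handwheel '[[0,0,0,0,0,-7.1],[0,0,0,0,0,-7.1],[0,0,0,0,0,-7.1],[0,0,0,0,0,-7.1],[0,0,0,0,0,-7.1],[0,0,0,0,0,-7.1],[0,0,0,0,0,-7.1],[0,0,0,0,0,-7.1]]'
python3 -m handwheel '[[0,0,0,0,0,-7.1],[0,0,0,0,0,-7.1],[0,0,0,0,0,-7.1],[0,0,0,0,0,-7.1],[0,0,0,0,0,-7.1],[0,0,0,0,0,-7.1],[0,0,0,0,0,-7.1],[0,0,0,0,0,-7.1]]'
python3 -m handwheel '[[0,0,0,0,0,-7.1],[0,0,0,0,0,-7.1],[0,0,0,0,0,-7.1],[0,0,0,0,0,-7.1],[0,0,0,0,0,-7.1],[0,0,0,0,0,-7.1],[0,0,0,0,0,-7.1],[0,0,0,0,0,-7.1]]'
cat >> h.py <<'E'
def togo(p,yaw):
    s=monitor.get_obs();R=Ro.from_euler('xyz',s['tcp_rot'],degrees=True);G=Ro.from_euler('xyz',[180,0,yaw],degrees=True)
    print('t',s['time'],'pos',s['ee_pos'].round(4),'rot',s['tcp_rot'].round(2),'F',s['wrist_force'].round(1),'turn',(R.inv()*G).as_rotvec(degrees=True).round(2),'shift now',R.inv().apply(np.array(p)-s['ee_pos']).round(4),'shift after turn',G.inv().apply(np.array(p)-s['ee_pos']).round(4))
E
python3 -c "
from h import *
togo([.486,.2165,.198],189)"
```

```text
time: 3.48
ee_pos: [0.4962, 0.1448, 0.2012]
tcp_rot: [-178.3, -2.6, 71.8]
wrist_force: [-0.2, 0.7, -0.6]
opening: -0.0003
time: 4.15
ee_pos: [0.4963, 0.1448, 0.2012]
tcp_rot: [178.8, -2.9, 128.7]
wrist_force: [-0.2, -0.0, -0.8]
opening: 0.0001
time: 4.82
ee_pos: [0.4962, 0.1448, 0.2012]
tcp_rot: [176.9, -0.5, -174.5]
wrist_force: [-0.3, -0.1, -0.8]
opening: -0.0001
t 4.8167 pos [0.4962 0.1448 0.2012] rot [ 176.92   -0.53 -174.53] F [-0.3 -0.1 -0.8] turn [ 3.09 -0.44 -3.54] shift now [0.0033 0.0721 0.0071] shift after turn [-0.0011  0.0724  0.0032]
```

```bash
python3 -m handwheel '[[0,0,0,3.09,-0.44,-3.54],[0,0.0241,0,0,0,0],[0,0.0241,0,0,0,0],[0,0.0241,0,0,0,0],[0,0,0.0333,0,0,0],[0,0,0.0333,0,0,0],[0,0,0.0333,0,0,0],[0,0,0.0333,0,0,0]]'
python3 -m handwheel '[[0,0,0,0,0,0],[0,0,0,0,0,0],[-0.001,0,0,0,0,0],[-0.001,0,0,0,0,0],[-0.001,0,0,0,0,0],[-0.001,0,0,0,0,0],[0,0,0,0,0,0],[0,0,0,0,0,0]]'
python3 -c "
from h import *
togo([.486,.2165,.068],189);d=grab('wrist','w2')"
```

```text
time: 5.48
ee_pos: [0.4852, 0.2165, 0.0667]
tcp_rot: [180.0, 0.0, -171.3]
wrist_force: [0.2, -0.3, 0.4]
opening: 0.0001
time: 6.15
ee_pos: [0.4896, 0.217, 0.0685]
tcp_rot: [180.0, 0.0, -171.4]
wrist_force: [-0.1, 0.1, 0.0]
opening: 0.0
t 6.15 pos [0.4896 0.217  0.0685] rot [ 1.7999e+02  2.0000e-02 -1.7136e+02] F [-0.1  0.1  0. ] turn [ 0.01  0.02 -0.36] shift now [0.0036 0.0001 0.0005] shift after turn [0.0036 0.0001 0.0005]
```

View pics/w2.png

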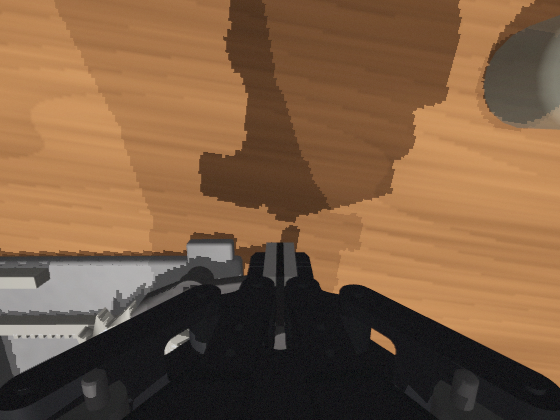

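```bash
python3 -m handwheel '[[-0.001,0,0,0,0,0],[-0.001,0,0,0,0,0],[-0.001,0,0,0,0,0],[-0.001,0,0,0,0,0],[-0.001,0,0,0,0,0],[-0.001,0,0,0,0,0],[-0.001,0,0,0,0,0],[0,0,0,0,0,0]]'
python3 -m handwheel '[[-0.001,0,0,0,0,0],[-0.001,0,0,0,0,0],[-0.001,0,0,0,0,0],[0,0,0,0,0,0],[0,0,0,0,0,0],[0,0,0,0,0,0],[0,0,0,0,0,0],[0,0,0,0,0,0]]'
```

```text
time: 6.87
ee_pos: [0.4964, 0.2179, 0.0679]
tcp_rot: [180.0, -0.0, -171.4]
wrist_force: [-0.7, -0.2, 0.9]
opening: 0.0
time: 7.53
ee_pos: [0.499, 0.2185, 0.068]
tcp_rot: [180.0, -0.0, -171.3]
wrist_force: [-3.8, -0.1, 1.6]
opening: 0.0001
```

```bash
python3 -m handwheel '[[-0.001,0,0,0,0,0],[-0.001,0,0,0,0,0],[-0.001,0,0,0,0,0],[-0.001,0,0,0,0,0],[-0.001,0,0,0,0,0],[0,0,0,0,0,0],[0,0,0,0,0,0],[0,0,0,0,0,0]]'
python3 -m handwheel '[[-0.001,0,0,0,0,0],[-0.001,0,0,0,0,0],[-0.001,0,0,0,0,0],[-0.001,0,0,0,0,0],[0,0,0,0,0,0],[0,0,0,0,0,0],[0,0,0,0,0,0],[0,0,0,0,0,0]]'
```

```text
time: 8.2
ee_pos: [0.5036, 0.2196, 0.068]
tcp_rot: [179.9, -0.1, -171.3]
wrist_force: [-5.7, 2.8, 3.4]
opening: 0.0001
time: 8.87
ee_pos: [0.5077, 0.2202, 0.0679]
tcp_rot: [179.9, -0.1, -171.3]
wrist_force: [-4.7, 3.8, 1.4]
opening: 0.0
```

```bash
python3 -m handwheel '[[-0.001,0,0,0,0,0],[-0.001,0,0,0,0,0],[-0.001,0,0,0,0,0],[0,0,0,0,0,0],[0,0,0,0,0,0],[0,0,0,0,0,0],[0,0,0,0,0,0],[0,0,0,0,0,0]]'
python3 - <<'E'
from h import *
d=grab('scene','s2');P=pts(d)
for lo,hi,v0,v1,u0,u1 in[(.105,.118,190,270,260,300),(.054,.066,200,270,282,312)]:
  for D in(pts(load('scene0')),P):
    m=np.zeros((420,560),bool);m[v0:v1,u0:u1]=1;m&=(D[...,2]>lo)&(D[...,2]<hi);print(m.sum(),np.nanmean(D[m],0))
E
```

```text
time: 9.53
ee_pos: [0.5104, 0.2207, 0.0679]
tcp_rot: [179.9, -0.1, -171.3]
wrist_force: [-6.9, 2.7, 2.6]
opening: 0.0002
324 [ 0.61436713 -0.00336455  0.11108684]
317 [ 0.61432325 -0.0033047   0.11111172]
437 [0.60724447 0.02405708 0.05938173]
436 [0.60715024 0.02311039 0.05936035]
```

```bash
python3 -m handwheel '[[-0.001,0,0,0,0,0],[-0.0005,0,0,0,0,0],[-0.0005,0,0,0,0,0],[0,0,0,0,0,0],[0,0,0,0,0,0],[0,0,0,0,0,0],[0,0,0,0,0,0],[0,0,0,0,0,0]]'
python3 - <<'E'
from h import *
d=grab('scene','s3');P=pts(d)
m=np.zeros((420,560),bool);m[200:270,282:325]=1;m&=(P[...,2]>.054)&(P[...,2]<.066);print(m.sum(),np.nanmean(P[m],0))
E
```

```text
time: 10.25
ee_pos: [0.5127, 0.2209, 0.068]
tcp_rot: [180.0, -0.0, -171.3]
wrist_force: [-5.5, 1.9, 1.6]
opening: -0.0001
497 [0.60595594 0.02749625 0.05883155]
```

```bash
python3 -m handwheel '[[-0.0005,0,0,0,0,0],[0,0,0,0,0,0],[0,0,0,0,0,0],[0,0,0,0,0,0],[0,0,0,0,0,0],[0,0,0,0,0,0],[0,0,0,0,0,0],[0,0,0,0,0,0]]'
python3 -m handwheel '[[0,0,0,0,0,0],[0,0,0,0,0,0],[0,0,0,0,0,0],[0,0,0,0,0,0],[0,0,0,0,0,0],[0,0,0,0,0,0],[0,0,0,0,0,0],[0,0,0,0,0,0]]'
python3 - <<'E'
from h import *
d=grab('scene','s4');P=pts(d)
m=np.zeros((420,560),bool);m[200:270,282:325]=1;m&=(P[...,2]>.054)&(P[...,2]<.066);print(m.sum(),np.nanmean(P[m],0))
E
python3 -m handwheel '[[0,0,0,0,0,0],[0,0,0,0,0,0],[0,0,0,0,0,0],[0,0,0,0,0,0],[0,0,0,0,0,0],[0,0,0,0,0,0],[0,0,0,0,0,0],[0,0,0,0,0,0]]'
python3 -m handwheel '[[0,0,0,0,0,0],[0,0,0,0,0,0],[0,0,0,0,0,0],[0,0,0,0,0,0],[0,0,0,0,0,0],[0,0,0,0,0,0],[0,0,0,0,0,0],[0,0,0,0,0,0]]'
python3 -m handwheel '[[0,0,0,0,0,0],[0,0,0,0,0,0],[0,0,0,0,0,0],[0,0,0,0,0,0],[0,0,0,0,0,0],[0,0,0,0,0,0],[0,0,0,0,0,0],[0,0,0,0,0,0]]'
python3 - <<'E'
from h import *
d=grab('scene','s5');P=pts(d)
m=np.zeros((420,560),bool);m[200:270,282:325]=1;m&=(P[...,2]>.054)&(P[...,2]<.066);print(m.sum(),np.nanmean(P[m],0))
m=np.zeros((420,560),bool);m[190:270,260:300]=1;m&=(P[...,2]>.105)&(P[...,2]<.118);print(m.sum(),np.nanmean(P[m],0))
E
```

```text
time: 10.97
ee_pos: [0.5132, 0.2209, 0.068]
tcp_rot: [180.0, -0.0, -171.3]
wrist_force: [-5.4, 2.2, 1.8]
opening: 0.0001
time: 11.63
ee_pos: [0.5132, 0.2209, 0.0679]
tcp_rot: [180.0, -0.1, -171.3]
wrist_force: [-6.7, 2.1, 2.5]
opening: 0.0002
492 [0.60424404 0.03897154 0.05882676]
time: 12.35
ee_pos: [0.5132, 0.2209, 0.0679]
tcp_rot: [180.0, -0.1, -171.3]
wrist_force: [-5.3, 2.5, 2.5]
opening: 0.0
time: 13.02
ee_pos: [0.5132, 0.2209, 0.068]
tcp_rot: [180.0, -0.0, -171.3]
wrist_force: [-5.3, 1.9, 1.9]
opening: -0.0001
time: 13.68
ee_pos: [0.5132, 0.2209, 0.0679]
tcp_rot: [180.0, -0.1, -171.3]
wrist_force: [-5.8, 2.9, 2.0]
opening: 0.0001
492 [0.60327015 0.04393524 0.05891104]
321 [ 0.61415558 -0.00335181  0.11125651]
```

```bash
python3 - <<'E'
from h import *
a=np.array([-.156,.988,0])
for f in('scene0','s2','s3','s4','s5'):
  P=pts(load(f));m=np.zeros((420,560),bool);m[200:270,270:330]=1;m&=(P[...,2]>.052)&(P[...,2]<.066);x=P[m]@a; x=x[x>-.085];print(f,m.sum(),np.percentile(x,[2,10,50,90,98]).round(4),np.histogram(x,np.arange(-.09,-.02,.005))[0])
im=load('s5')['img'];cv2.imwrite('pics/c5.png',cv2.resize(im[180:280,240:400,::-1],None,fx=4,fy=4,interpolation=cv2.INTER_CUBIC))
E
```

```text
scene0 710 [-0.08   -0.0782 -0.0695 -0.0607 -0.0586] [ 0  8 99 91 90 95 30  0  0  0  0  0  0]
s2 701 [-0.0809 -0.0793 -0.0704 -0.0616 -0.0598] [ 0 26 92 93 89 92 12  0  0  0  0  0  0]
s3 768 [-0.0845 -0.0822 -0.0653 -0.0548 -0.0526] [ 0 66  0 85 92 91 88 51  0  0  0  0  0]
s4 772 [-0.0747 -0.0721 -0.0544 -0.0432 -0.0409] [ 0  0  2 83 15 51 86 97 88 84  1  0  0]
s5 767 [-0.0695 -0.067  -0.0492 -0.0381 -0.0358] [ 0  0  0  1 81 17 48 95 85 94 86  0  0]
```

View pics/c5.png

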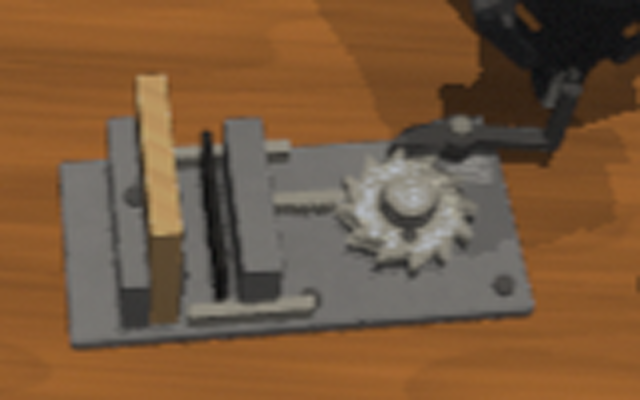

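```bash
python3 -m handwheel '[[0.01,0,0,0,0,0],[0.015,0,0,0,0,0],[0.015,0,0,0,0,-0.36],[0,0,-0.03,0,0,0],[0,0,-0.03,0,0,0],[0,0,-0.03,0,0,0],[0,0,-0.03,0,0,0],[0,0,0,0,0,0]]'
python3 -m handwheel '[[-0.0145,-0.0338,0,0,0,0],[-0.0145,-0.0338,0,0,0,0],[-0.0145,-0.0338,0,0,0,0],[-0.0145,-0.0338,0,0,0,0],[-0.0145,-0.0338,0,0,0,0],[-0.0145,-0.0338,0,0,0,0],[-0.0145,-0.0338,0,0,0,0],[0,0,0,0,0,0]]' 0.3 40
python3 - <<'E'
from h import *
togo([.611,-.0035,.094],189)
d=grab('wrist','w3');P=pts(d)
m=(P[...,2]>.104)&(P[...,2]<.122)
n,l,st,c=cv2.connectedComponentsWithStats(m.astype(np.uint8))
for k in range(1,n):
  if st[k,4]>100: X=P[l==k];r=cv2.minAreaRect((X[:,:2]*1000).astype(np.float32));print(st[k],r,np.median(X[:,2]))
d=grab('scene','s6');P=pts(d);a=np.array([-.156,.988,0])
m=np.zeros((420,560),bool);m[190:270,260:300]=1;m&=(P[...,2]>.105)&(P[...,2]<.118);print(m.sum(),np.nanmean(P[m],0))
m=np.zeros((420,560),bool);m[200:270,270:330]=1;m&=(P[...,2]>.052)&(P[...,2]<.066);print(np.percentile(P[m]@a,98))
E
```

```text
time: 14.4
ee_pos: [0.4757, 0.215, 0.1943]
tcp_rot: [179.9, 0.5, -171.0]
wrist_force: [0.4, 0.4, 0.2]
opening: 0.0001
time: 15.07
ee_pos: [0.6135, -0.0085, 0.1868]
tcp_rot: [-179.9, 0.0, -171.3]
wrist_force: [1.1, -0.1, -0.4]
opening: 0.0552
t 15.0667 pos [ 0.6135 -0.0085  0.1868] rot [-1.7987e+02  1.0000e-02 -1.7126e+02] F [ 1.1 -0.1 -0.4] turn [-0.13  0.01 -0.26] shift now [0.0017 0.0055 0.0928] shift after turn [0.0017 0.0053 0.0928]
[ 279  141   25  141 3262] ((609.3096313476562, -0.7111740112304688), (100.20178985595703, 15.805737495422363), 8.704662322998047) 0.1121590903694463
318 [ 0.61412149 -0.00336959  0.11121321]
-0.036297319091273324
```

View pics/w3.png

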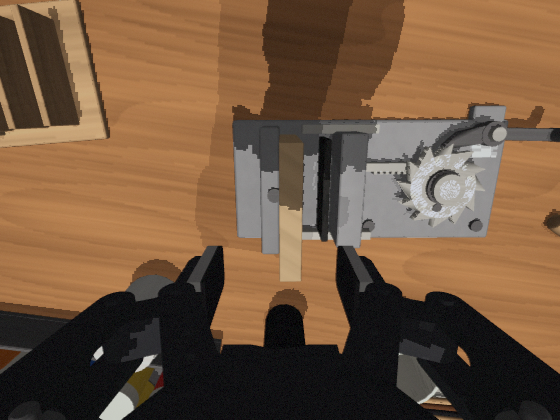

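```bash
python3 -m handwheel '[[0.001,0.0015,0,0,0,0],[0,0,0.032,0,0,0],[0,0,0.032,0,0,0],[0,0,0.032,0,0,0],[0,0,0,0,0,0],[0,0,0,0,0,0],[0,0,0,0,0,0],[0,0,0,0,0,0]]'
python3 -c "
from h import *
togo([.610,-.002,.092],189)"
```

```text
time: 15.83
ee_pos: [0.6112, -0.0014, 0.0949]
tcp_rot: [-180.0, 0.2, -171.0]
wrist_force: [-0.4, 1.1, 0.2]
opening: 0.0553
t 15.8333 pos [ 0.6112 -0.0014  0.0949] rot [-179.96    0.2  -170.95] F [-0.4  1.1  0.2] turn [-0.04  0.2   0.05] shift now [ 0.0013 -0.0004  0.0029] shift after turn [ 0.0012 -0.0004  0.0029]
```

```bash
python3 -m handwheel '[[0,0,0,0,0,0],[0,0,0,0,0,0],[0,0,0,0,0,0],[0,0,0,0,0,0],[0,0,0,0,0,0],[0,0,0,0,0,0],[0,0,0,0,0,0],[0,0,0,0,0,0]]' -1 40
python3 -m handwheel '[[0,0,0,0,0,0],[0,0,0,0,0,0],[0,0,-0.005,0,0,0],[0,0,-0.01,0,0,0],[0,0,-0.025,0,0,0],[0,0,-0.03,0,0,0],[0,0,-0.03,0,0,0],[0,0,0,0,0,0]]'
python3 - <<'E'
from h import *
togo([.5445,-.2365,.195],193.5)
d=grab('scene','s7');P=pts(d)
m=np.zeros((420,560),np.uint8);m[165:250,160:215]=1;m&=((P[...,2]>.042)&(P[...,2]<.053)).astype(np.uint8)
n,l,s,c=cv2.connectedComponentsWithStats(m)
for k in range(1,n):
  if s[k,4]>40:
    v,u=np.where(l==k);X=np.array([ray(d,a,b,.048)[:2]*1000 for a,b in zip(u,v)],np.float32);print(s[k],cv2.minAreaRect(X))
    Y=P[l==k];f=cv2.fitLine(Y[:,:2].astype(np.float32),1,0,.01,.01).ravel();print(np.degrees(np.arctan2(f[1],f[0])),Y.mean(0))
E
```

```text
time: 16.5
ee_pos: [0.6105, -0.0018, 0.0929]
tcp_rot: [180.0, 0.1, -171.0]
wrist_force: [-1.9, 1.6, 5.4]
opening: 0.0155
time: 17.17
ee_pos: [0.6117, -0.0021, 0.1992]
tcp_rot: [-179.9, 0.5, -171.0]
wrist_force: [0.6, -0.5, 0.4]
opening: 0.0154
t 17.1667 pos [ 0.6117 -0.0021  0.1992] rot [-179.91    0.46 -171.  ] F [ 0.6 -0.5  0.4] turn [-0.11  0.45 -4.5 ] shift now [ 0.1031 -0.221   0.0037] shift after turn [ 0.1201 -0.2122  0.0042]
[185 187   5  32  92] ((542.4053955078125, -221.51275634765625), (89.91204071044922, 6.599323272705078), 13.712544441223145)
14.425581 [ 0.54255541 -0.22163288  0.04672678]
[172 188   4  33  96] ((548.5802612304688, -250.52206420898438), (92.15754699707031, 6.781520843505859), 13.682491302490234)
12.611767 [ 0.54810466 -0.25102391  0.04674874]
```

```bash
python3 -m handwheel '[[0,0,0,0,0,-4.5],[0.0197,-0.0354,0,0,0,0],[0.0197,-0.0354,0,0,0,0],[0.0197,-0.0354,0,0,0,0],[0.0197,-0.0354,0,0,0,0],[0.0197,-0.0354,0,0,0,0],[0.0197,-0.0354,0,0,0,0],[0,0,0,0,0,0]]'
python3 -m handwheel '[[0,0,0,0,0,0],[0,0,0,0,0,0],[0,0,0,0,0,0],[0,0,0,0,0,0],[0,0,0,0,0,0],[0,0,0,0,0,0],[0,0,0,0,0,0],[0,0,0,0,0,0]]'
python3 - <<'E'
from h import *
togo([.5454,-.236,.0885],193.5)
d=grab('wrist','w4');P=pts(d)
print('panel',)
for lo,hi in((.042,.053),(.074,.085)):
  m=((P[...,2]>lo)&(P[...,2]<hi)).astype(np.uint8)
  n,l,s,c=cv2.connectedComponentsWithStats(m)
  for k in range(1,n):
    if s[k,4]>60:
      Y=P[l==k];print(lo,s[k],cv2.minAreaRect((Y[:,:2]*1000).astype(np.float32)))
E
```

```text
time: 17.88
ee_pos: [0.5423, -0.2418, 0.1909]
tcp_rot: [-180.0, -0.2, -166.8]
wrist_force: [0.2, 0.2, -0.7]
opening: 0.0153
time: 18.55
ee_pos: [0.5449, -0.2357, 0.192]
tcp_rot: [-180.0, -0.0, -166.5]
wrist_force: [-0.2, -0.5, -1.0]
opening: 0.0157
t 18.55 pos [ 0.5449 -0.2357  0.192 ] rot [-1.8000e+02 -2.0000e-02 -1.6646e+02] F [-0.2 -0.5 -1. ] turn [-0.   -0.02  0.04] shift now [-0.0004 -0.0004  0.1035] shift after turn [-0.0004 -0.0004  0.1035]
panel
0.042 [   0   44   33  263 6769] ((595.3547973632812, -469.8188171386719), (240.4668731689453, 21.64800262451172), 3.244823694229126)
0.042 [214 135   9 109 270] ((553.0875854492188, -289.19439697265625), (98.32795715332031, 0.7970656752586365), 13.579055786132812)
0.042 [ 123  142   41  110 1463] ((572.2024536132812, -347.11114501953125), (100.99449157714844, 25.396228790283203), 22.450071334838867)
0.042 [220 142  12  98 729] ((553.6734008789062, -282.806640625), (90.06867980957031, 6.38568115234375), 13.41799545288086)
0.042 [261 142   7  20  92] ((509.5005798339844, -257.16864013671875), (16.058853149414062, 5.43371057510376), 13.64768123626709)
0.042 [295 142   7  27 132] ((505.69915771484375, -227.54598999023438), (22.36271095275879, 5.31606912612915), 14.826541900634766)
0.042 [457 252  41  77 669] ((595.785400390625, -26.764724731445312), (15.160757064819336, 85.33052825927734), 89.30903625488281)
0.042 [ 503  261   57   92 1243] ((597.766845703125, 33.92005157470703), (100.1679916381836, 28.493446350097656), 0.4578472375869751)
0.074 [ 185  137   31  120 2767] ((555.8881225585938, -297.9212646484375), (99.7726058959961, 18.887609481811523), 13.366955757141113)
0.074 [ 101  145   41  119 2854] ((577.1398315429688, -359.2765197753906), (99.91183471679688, 19.291215896606445), 13.537225723266602)
```

View pics/w4.png

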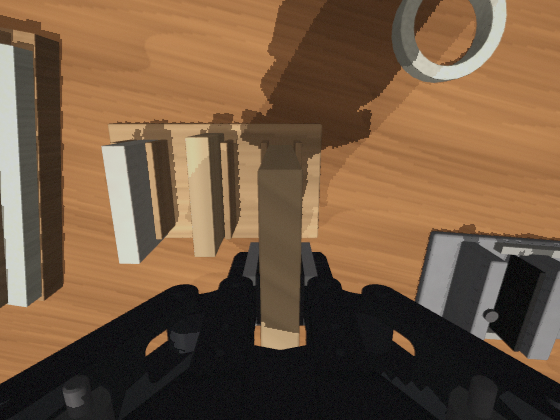

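```bash
python3 -m handwheel '[[0,0.001,0.02,0,0,0],[0,0,0.025,0,0,0],[0,0,0.012,0,0,0],[0,0,0,0,0,0],[0,0,0.005,0,0,0],[0,0,0.005,0,0,0],[0,0,0.005,0,0,0],[0,0,0,0,0,0]]'
python3 -m handwheel '[[0,0,0.005,0,0,0],[0,0,0.005,0,0,0],[0,0,0.005,0,0,0],[0,0,0.005,0,0,0],[0,0,0,0,0,0],[0,0,0,0,0,0],[0,0,0,0,0,0],[0,0,0,0,0,0]]'
python3 - <<'E'
from h import *
togo([.5449,-.2347,.0889],193.5)
d=grab('scene','s8');cv2.imwrite('pics/c8.png',cv2.resize(d['img'][150:260,90:250,::-1],None,fx=4,fy=4,interpolation=cv2.INTER_CUBIC))
E
```

```text
time: 19.27
ee_pos: [0.5445, -0.2351, 0.1196]
tcp_rot: [180.0, -0.0, -166.5]
wrist_force: [-0.2, -0.2, -1.6]
opening: 0.0157
time: 19.93
ee_pos: [0.5447, -0.2351, 0.1003]
tcp_rot: [-180.0, 0.0, -166.5]
wrist_force: [-0.2, -0.8, -0.6]
opening: 0.0156
t 19.9333 pos [ 0.5447 -0.2351  0.1003] rot [-179.99    0.   -166.49] F [-0.2 -0.8 -0.6] turn [-0.01  0.    0.01] shift now [-0.0003  0.0003  0.0114] shift after turn [-0.0003  0.0003  0.0114]
```

View pics/c8.png

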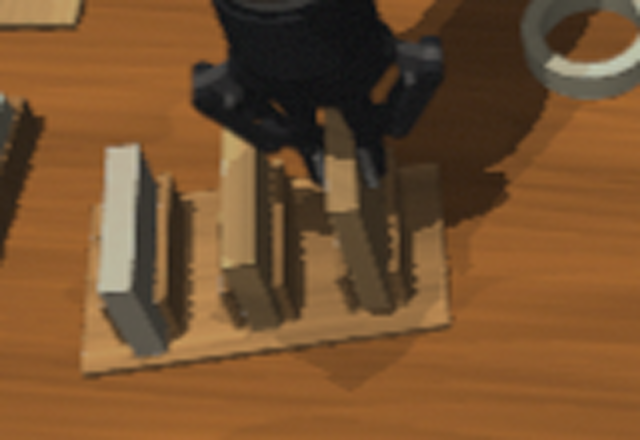

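```bash
python3 -m handwheel '[[0,0,0.004,0,0,0],[0,0,0.003,0,0,0],[0,0,0.002,0,0,0],[0,0,0.001,0,0,0],[0,0,0.001,0,0,0],[0,0,0,0,0,0],[0,0,0,0,0,0],[0,0,0,0,0,0]]'
```

```text
time: 20.65
ee_pos: [0.5446, -0.2351, 0.089]
tcp_rot: [-180.0, -0.0, -166.5]
wrist_force: [0.1, 0.9, -1.5]
opening: 0.0156
```

```bash
python3 -m handwheel '[[0,0,0.0005,0,0,0],[0,0,0.0005,0,0,0],[0,0,0.0005,0,0,0],[0,0,0,0,0,0],[0,0,0,0,0,0],[0,0,0,0,0,0],[0,0,0,0,0,0],[0,0,0,0,0,0]]'
python3 -m handwheel '[[0,0,0,0,0,0],[0,0,0,0,0,0],[0,0,0,0,0,0],[0,0,0,0,0,0],[0,0,0,0,0,0],[0,0,0,0,0,0],[0,0,0,0,0,0],[0,0,0,0,0,0]]' 0.0
python3 -m handwheel '[[0,0,-0.01,0,0,0],[0,0,-0.02,0,0,0],[0,0,-0.03,0,0,0],[0,0,-0.03,0,0,0],[0,0,-0.03,0,0,0],[0,0,-0.03,0,0,0],[0,0,0,0,0,0],[0,0,0,0,0,0]]'
python3 -m handwheel '[[0.035,0,0,0,0,0],[0.035,0,0,0,0,0],[0.035,0,0,0,0,0],[0.035,0,0,0,0,0],[0,0,0,0,0,0],[0,0,0,0,0,0],[0,0,0,0,0,0],[0,0,0,0,0,0]]'
python3 - <<'E'
from h import *
d=grab('scene','s9');P=pts(d)
m=np.zeros((420,560),np.uint8);m[150:260,155:230]=1;m&=((P[...,2]>.1)&(P[...,2]<.122)).astype(np.uint8)
n,l,s,c=cv2.connectedComponentsWithStats(m)
for k in range(1,n):
  if s[k,4]>40: Y=P[l==k];T=Y[Y[:,2]>np.nanmax(Y[:,2])-.006];print(s[k],cv2.minAreaRect((T[:,:2]*1000).astype(np.float32)),np.percentile(Y[:,2],95),monitor.get_obs()['ee_pos'])
a=np.array([-.156,.988,0]);m=np.zeros((420,560),bool);m[200:270,270:330]=1;m&=(P[...,2]>.052)&(P[...,2]<.066);print('jaw',np.percentile(P[m]@a,98))
cv2.imwrite('pics/c9.png',cv2.resize(d['img'][150:260,90:250,::-1],None,fx=4,fy=4,interpolation=cv2.INTER_CUBIC))
E
```

```text
time: 21.32
ee_pos: [0.5446, -0.2351, 0.0889]
tcp_rot: [-180.0, 0.0, -166.5]
wrist_force: [-3.3, 0.9, 8.5]
opening: 0.0155
time: 21.98
ee_pos: [0.5445, -0.2351, 0.0875]
tcp_rot: [180.0, -0.0, -166.5]
wrist_force: [-0.5, -0.5, 0.7]
opening: 0.0429
time: 22.65
ee_pos: [0.5453, -0.2354, 0.2402]
tcp_rot: [-179.9, 0.2, -166.5]
wrist_force: [-0.2, 0.4, -0.6]
opening: 0.0428
time: 23.32
ee_pos: [0.409, -0.2676, 0.237]
tcp_rot: [180.0, -0.0, -166.5]
wrist_force: [-0.1, -0.4, 0.4]
opening: 0.0431
[171 170  10  38 295] ((545.0337524414062, -236.94590759277344), (101.84782409667969, 16.3909969329834), 13.77119255065918) 0.10937680664909713 [ 0.40910681 -0.26749681  0.23693562]
jaw -0.03614884839475374
```

View pics/c9.png

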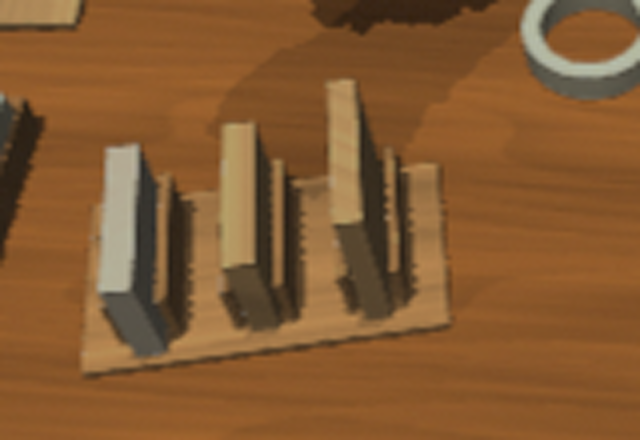

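The crop shows the blank standing in the empty slot (around 355,200), its top 109 mm up and its footprint on the slot centre.

```bash
python3 -c "
from h import *
print(order.job_done())"
```

```text
the job is handed in; nothing more can be done
None
```

I let off the clamp, stood the sign blank in the rack's empty slot, and handed the job in at about 23 s. `job_done()` reports no verdict, so the results below are my own last checks.

- **Pawl:** I found the tail by touch and pushed it about 16 mm. The force readings at the end of each push showed at most about 7.4 N sideways (8 N with the vertical part), and about 6 N while holding it off. Force was only read at the end of each call, so a short peak in between would not show.
- **Jaw:** The camera put it about 22.5 to 24 mm back (limit 20 mm), and it stayed there after I let go of the tail.
- **Blank:** I gripped it above the fence, lifted it to about 118 mm, and lowered it into the slot. It touched the floor at about 8.5 N. In the last picture its centre is at (0.545, -0.237), and its top is 109 mm up, as expected for standing on the floor. It is turned 13.8° against the rack's 13.4°.
- **Clear of things:** The gripper is open, well away and touching nothing. The other two boards in the rack look unmoved. I did not re-measure the loose objects on the table.

Two things did not go to plan:
- **Wrist range:** The last joint reached its limit on the first approach, so I turned the tool half round. That took about 2 s.
- **Camera disagreement:** The wrist and scene cameras differed by 2 to 3 mm on the slot and the blank. I took a middle value, and the blank went in without touching the slot's boards.

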